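# Set up the bottle-top dispenser for the casting box

## Task

Get the bottle-top dispenser ready to fill the casting box: turn its blue volume sleeve until the scale reads 40 at the red mark and is clicked in, take the small white bottle out from in front of the spout and stand it upright on a free patch of the bench, more than a hand's breadth from the nozzle, and bring the milky white casting box in under the spout, flat on the bench with the nozzle over its middle. Keep the box from bumping the dispenser or the bottle, and leave the comb tray, carton, red-capped bottle and tube rack where they stand.

Things in the scene. Friction and masses are not known exactly. Their poses are not given: they have to be found in the camera images.
- dispenser: bottle-top dispenser, fixed: amber bottle 83 mm wide in a black foot 104 mm wide, blue sleeve on top, 253 mm high in all; red tap on its +y side to 41 mm out, 171 mm up. Origin on the bench below its vertical axis. The spout points along its -x: an 8 mm tube leaves level, 171 mm up, and from 95 mm out bends down to the nozzle, 130 mm from the axis
- nozzle_tip (a point): lower end of the steel nozzle, 76 mm above the bench, 130 mm along -x from the dispenser's axis; axes as those of the dispenser
- sleeve_grip (a point): point on the sleeve's vertical axis 233 mm above the bench, at the height to grip. The knurled blue grip is 45 mm in diameter and reaches from 204 to 253 mm above the bench; below it a white numbered cone widens to 65 mm in diameter at 187 mm, over a fixed grey disc 69 mm in diameter that carries the red mark on the spout side
- volume_sleeve (a joint): angle of the sleeve about the vertical axis, 0 to 5.236 rad, growing anticlockwise seen from above. The cone is marked 0 to 60 ml; 0 rad reads 0, it clicks every 5 ml = 0.4363 rad (25 degrees), and 40 is at 3.491 rad. It stays in the click where it is left
- casting_box: milky white open casting box (loose, 0.09 kg), 159 mm along x by 104 mm along y, 30 mm high, walls 5 mm thick, floor 2 mm; origin at the centre of its underside, z up. The long walls (inner face 47 mm, outer face 52 mm from the centre) can be pinched from above; taken near one end, the gripper stays clear of the spout
- white_bottle: white plastic bottle 48 mm in diameter, 105 mm high with its white cap (cap 31 mm in diameter, above 89 mm), 0.16 kg; origin at the centre of its underside, z up. It stands in front of the spout, where the casting box has to go
- comb_tray: bystander: blue tray with gel combs, 176 mm along x by 116 mm along y, 24 mm high; origin at the centre of its underside
- carton: bystander: white carton with blue label, 88 mm along x by 70 mm along y, 76 mm high; origin at the centre of its underside
- red_cap_bottle: bystander: white bottle with red cap, 62 mm in diameter, 165 mm high; origin at the centre of its underside
- tube_rack: bystander: orange tube rack, 64 mm along x by 156 mm along y, 52 mm high; origin at the centre of its underside
- gel_unit: fixed blue gel unit with its clear tank, 217 mm along x by 130 mm along y, 70 mm high; origin at the centre of its underside

How it is judged:
At the end, for the whole second after the job is handed in: Sleeve at rest at 40 (3.491 rad +-0.11); white bottle upright (0.1 rad), still, on the bench, over 110 mm from the nozzle; casting box flat and still on the bench, nozzle within 35 mm (length) and 25 mm (width) of its centre; the four bystanders within 30 mm of their start (value of joint volume_sleeve between 3.38 and 3.6 rad and velocity of joint volume_sleeve between -0.05 and 0.05 rad/s and angle between white_bottle's own z axis and vertical below 0.1 rad and height (world z) of white_bottle between -0.006 and 0.006 m and horizontal distance between white_bottle and nozzle_tip above 0.11 m and linear speed of each of white_bottle, casting_box below 0.02 m/s and x of nozzle_tip in the frame of casting_box between -0.035 and 0.035 m and y of nozzle_tip in the frame of casting_box between -0.025 and 0.025 m and angle between casting_box's own z axis and vertical below 0.05 rad and height (world z) of casting_box between -0.006 and 0.006 m and distance of each of comb_tray, carton, red_cap_bottle, tube_rack from where it was at the start of the episode below 0.03 m); the robot touches nothing.
It fails at once if the casting box bumps the dispenser (more than 4 N) (contact force between casting_box and dispenser above 4 N).
It fails at once if the casting box bumps the white bottle (more than 4 N) (contact force between casting_box and white_bottle above 4 N).
It fails at once if the white bottle is tipped over (angle between white_bottle's own z axis and vertical above 0.7 rad).
It fails at once if a bystander is pushed away or knocked over (distance of any of comb_tray, carton, red_cap_bottle, tube_rack from where it was at the start of the episode above 0.03 m or angle between any of red_cap_bottle, carton's own z axis and vertical above 0.4 rad).
It also fails if it takes over 72 s, if anything falls off the work surface, if the arm or the gripper's body presses on something with over 40 N, if the wrist force passes 120 N, or if a joint passes its speed limit or range.

## Robot

A 7-joint arm with a two-finger parallel gripper is mounted at the origin on a cart in front of the work surface, level with it; the furniture and walls round the work are solid. World frame = base frame: x ahead of the robot, y to its left, z up, the work surface at z = 0. Lengths are in m, angles in rad, forces in N, time in s.
With the tool pointing down it reaches from about 0.35 to 0.9 m from the base axis. Payload 8.1 kg.
Tool frame: the origin (TCP) lies midway between the tips of the shut fingers; the grasp point (between the pads) lies arm.grasp_offset behind it (arm.grasp_offset is the distance from the TCP to the grasp point, in m); z points along the fingers, y is the line along which they close (so a half turn about z gives the same grasp; the last joint's range is limited). The gripper opens to 92 mm and grips with 3 to 60 N. Pads are 19 mm wide; open, the fingers measure 130 mm over their backs; the gripper's body (75 mm by 190 mm) begins 47 mm behind the grasp point.
Start: joints at [1.004, 0.434, 0.025, 1.573, -0.012, 1.134, -0.075], TCP at [0.28, -0.559, 0.197] pointing down, gripper open.
Joint ranges: [-2.62, 2.62], [-0.44, 2.09], [-1.27, 1.32], [0.08, 2.57], [-1.32, 4.46], [0.12, 2], [-2.74, 2.74]. Speed limits (rad/s): [2.22, 2.22, 3.01, 3.01, 3.14, 3.14, 3.14].

## Interface

Orientations are given as a rotation vector (axis times angle).
In Python, from rig import arm, eyes, workorder gives the robot as it stands. The module is installed in compiled form; this text tells all that it offers.
- The arm moves only by the tool send_rows, never from a script. Its argument "moves" is a list that holds one entry, the list of rows, each a list of 7 numbers: the opening, from -1 (shut) to 1 (fully open), then the shift along the world's x, y, z in units of 1 m (1.0 is 1 m), then the turn, a rotation vector about the world's x, y, z in units of 120 degrees (1.0 is 120 degrees). In form: [[[grip, x, y, z, ax, ay, az], ...]]. A call has 1 to 12 rows; each row is the pose to reach, as a shift and turn from the pose commanded when the call began; what a row does not reach only later rows make up. A row lasts 1/12 s, in which the tool goes at most 41.7 mm and 7.16 degrees, less where a joint would pass 70% of its speed; a pose out of reach is approached as far as the arm can. A call with a number of a shift or a turn outside -1 to 1 is refused whole. A call with a gripper value outside its range is refused whole. The fingers move at their own pace and stop on an object; the grip force is fixed at half the most. Time passes only in rows, so rows that repeat a pose let the fingers close. It gives the time, the measured TCP pose, the force, the opening and the grip force at its end, in the units of the state.
- arm.observe(): the state, without advancing time (a new reading comes with each control period).
- eyes.camera(name): name is "scene" or "top" or "wrist"; returns a dict with "image" (480x640x3 uint8, blue, green, red), "range_z" (480x640 float32, m along the optical axis (not along the pixel's ray), 0 where there is no reading), "fx", "fy", "cx", "cy" (pixels), "k1" (the pictures are not rectified: a ray, as slopes to the right and down, at radius r is drawn at 1 + k1 r^2 times it, then the intrinsics apply), "rvec" (rotation vector, rad) and "tvec" (3), from world to camera coordinates, as OpenCV has them. Camera axes: x right, y down, z forward; pixel columns grow to the right and rows downward; lengths in m; the calibration is good to about 2 mm. A picture is of the moment at which its call begins.
- workorder.hand_in(): hands the job in; it is judged then, once.
The state is a dict: "time_s": time; "joint_positions": joint angles; "qd": joint speeds; "effort": joint torques, N m; "eef_pos": TCP position; "eef_rot": TCP orientation; "force": force on the tool from outside, world axes, zero at the start; "wrist_torque": the same for the moment, N m; "finger_gap": opening from 0.0 (shut) to 1.0 (fully open); "finger_force": force on a finger pad.
Only numpy, scipy, OpenCV 4.12 (cv2) and the standard library are available. Lean on these libraries where they do the work, as an engineer would, in place of code of your own. Each camera call takes 0.05 s, during which the arm holds its last target. There are 200 camera calls.

## Working session

There is one attempt and no reset: what is moved stays moved. The work goes in short steps, Python scripts to look and compute and a tool call to move; the robot and the scene stay as the last step left them, time stands still between calls to the robot, and variables do not carry over. Pictures are saved under pics/ and viewed, at most 10 in all, crops included, and the job is handed in when it is done.

Besides the shell and the picture viewer there is one more tool, called after "Call:" as name(argument=value, ...), one argument or row to a line, values as JSON. send_rows: Moves the arm, as the interface text tells. Its arguments: {"type":"object","properties":{"moves":{"type":"array"}},"required":["moves"]}

```bash
mkdir -p pics; cat > h.py <<'E'
import numpy as np, cv2
from rig import arm, eyes
def cam(n):
    c=eyes.camera(n); c['R']=cv2.Rodrigues(np.array(c['rvec'],float))[0]; c['t']=np.array(c['tvec'],float).ravel(); return c
def slopes(c,uv):
    uv=np.atleast_2d(np.array(uv,float)); d=np.stack([(uv[:,0]-c['cx'])/c['fx'],(uv[:,1]-c['cy'])/c['fy']],1); s=d.copy()
    for _ in range(20): s=d/(1+c['k1']*(s**2).sum(1,keepdims=True))
    return s
def plane(c,uv,z):
    s=slopes(c,uv); d=np.c_[s,np.ones(len(s))]@c['R']; o=-c['R'].T@c['t']
    return o+d*((z-o[2])/d[:,2])[:,None]
def pts(c,uv):  # via depth
    uv=np.atleast_2d(np.array(uv)).astype(int); s=slopes(c,uv); zz=c['range_z'][uv[:,1],uv[:,0]][:,None]
    return (np.c_[s,np.ones(len(s))]*zz-c['t'])@c['R']
def cloud(c):
    v,u=np.mgrid[0:480,0:640]; uv=np.c_[u.ravel(),v.ravel()]
    P=pts(c,uv).reshape(480,640,3); P[c['range_z']==0]=np.nan; return P
E
python3 - <<'E'
from h import *
for n in ['scene','top']:
    c=cam(n); cv2.imwrite(f'pics/{n}0.png',c['image']); np.savez(f'{n}0.npz',**{k:v for k,v in c.items()})
    print(n,-c['R'].T@c['t'],c['R'][2],c['fx'],c['k1'])
s=arm.observe(); print(s, arm.grasp_offset)
E
```

```text
scene [-0.03507839  0.70258929  0.94044903] [ 0.50602147 -0.5543361  -0.66079781] 460.28677930714844 -0.05717405806494964
top [0.36572284 0.07746202 1.79573244] [ 0.11147949 -0.0132235  -0.99367875] 546.3988658650127 -0.07651353178975258
{'time_s': 0.1, 'joint_positions': array([ 1.00440277,  0.43516295,  0.02496097,  1.57400014, -0.0116056 ,
        1.13397393, -0.07506701]), 'qd': array([ 0.00016782, -0.00085764,  0.0004807 , -0.00018976, -0.00066338,
        0.00059344,  0.0030185 ]), 'effort': array([ 3.72321170e-03, -6.69136262e+01,  9.87792425e-01, -3.15143538e+01,
       -6.05920935e-02,  3.73748050e-02,  6.24513723e-05]), 'eef_pos': array([ 0.27932955, -0.55855924,  0.19661964]), 'eef_rot': array([-3.05621448e+00, -7.21665807e-01,  6.82861520e-04]), 'force': array([-0.45783663, -0.00216888,  0.40829976]), 'wrist_torque': array([-0.03149162, -0.00959643, -0.00421257]), 'finger_force': 0.0, 'finger_gap': 0.997581646186954} 0.0188
```

View pics/scene0.png

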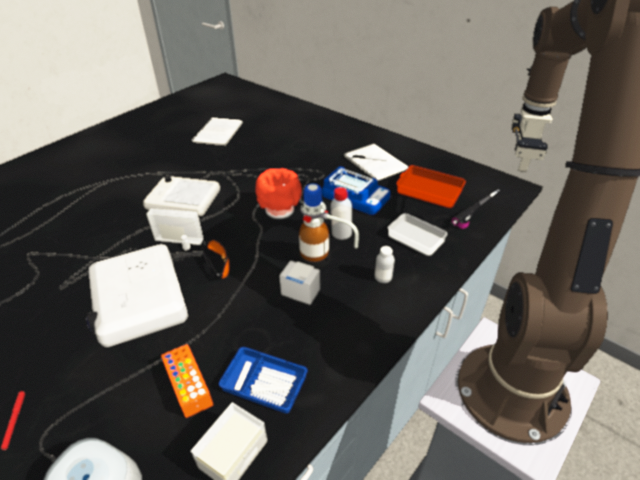

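View pics/top0.png

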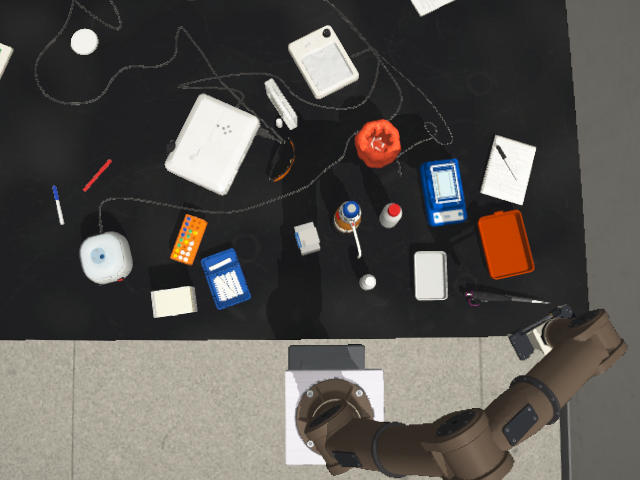

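The scene view has the dispenser at about (313,225), white bottle (384,265), casting box (417,234). In the top view the sleeve is at (350,209), nozzle (360,256), white bottle (367,283), box (431,275), red-capped bottle (391,215) and carton (307,238).

```bash
python3 - <<'E'
from h import *
C={n:dict(np.load(f'{n}0.npz')) for n in ['scene','top']}
t=C['top'];s=C['scene']
Pt,Ps=cloud(t),cloud(s)
def hsv(c): return cv2.cvtColor(c['image'],cv2.COLOR_BGR2HSV)
for n,c,P,boxes in [('top',t,Pt,dict(bottle=(352,268,384,298),box=(405,240,460,310),sleeve=(330,195,365,225),carton=(290,215,325,260),redcap=(375,198,408,232))),('scene',s,Ps,dict(bottle=(370,242,400,288),box=(380,208,455,260),sleeve=(300,178,328,212),redcap=(328,182,356,243),carton=(276,255,325,305)))]:
    H=hsv(c)
    for k,(a,b,cc,d) in boxes.items():
        h=H[b:d,a:cc]; p=P[b:d,a:cc]
        m=(h[...,1]<70)&(h[...,2]>110)
        if k=='sleeve': m=(h[...,0]>95)&(h[...,0]<130)&(h[...,1]>120)&(h[...,2]>60)
        q=p[m&~np.isnan(p[...,2])]
        print(n,k,m.sum(),'z pct',np.percentile(q[:,2],[2,50,98]).round(4))
        top=q[q[:,2]>np.percentile(q[:,2],98)-.008]
        print('   top mean',top.mean(0).round(4),'min',top.min(0).round(4),'max',top.max(0).round(4))
        if k=='box':
            g=cv2.minAreaRect(q[q[:,2]>.02][:,:2].astype(np.float32)); print('   rect',g)
            r,_=max(((x,cv2.contourArea(x)) for x in cv2.findContours(m.astype('uint8'),0,1)[0]),key=lambda x:x[1])
            uv=r[:,0]+[a,b]
            if n=='top': print('   raycast top z=.03',cv2.minAreaRect(plane(c,uv,.03)[:,:2].astype(np.float32)))
# spout points: thin tube in the clouds, z .07..0.19, near region
for n,P in [('top',Pt),('scene',Ps)]:
    v=P.reshape(-1,3); v=v[(v[:,0]>.3)&(v[:,0]<.62)&(abs(v[:,1])<.2)&(v[:,2]>.145)&(v[:,2]<.2)]
    for z in [0.145,.155,.165,.175]:
        w=v[(v[:,2]>z)&(v[:,2]<z+.01)]; print(n,z,len(w),w.min(0).round(3) if len(w) else '',w.max(0).round(3) if len(w) else '')
for n,c,b in [('top',t,(310,180,400,310)),('scene',s,(270,170,410,310))]:
    cv2.imwrite(f'pics/{n}_z.png',cv2.resize(c['image'][b[1]:b[3],b[0]:b[2]],None,fx=4 if n=='scene' else 4.5,fy=4 if n=='scene' else 4.5,interpolation=2))
E
```

```text
top bottle 191 z pct [0.0053 0.0845 0.1116]
   top mean [ 0.4331 -0.1075  0.1073] min [ 0.4194 -0.1219  0.1037] max [ 0.4472 -0.0935  0.1143]
top box 1539 z pct [-0.0072  0.0032  0.035 ]
   top mean [ 0.4511 -0.3163  0.0322] min [ 0.374  -0.3663  0.0271] max [ 0.5312 -0.2638  0.0414]
   rect ((0.45271050930023193, -0.3153803050518036), (0.10318151116371155, 0.15721897780895233), 89.91535186767578)
   raycast top z=.03 ((0.4525189697742462, -0.3152000308036804), (0.10757889598608017, 0.15621666610240936), 89.49749755859375)
top sleeve 158 z pct [0.2129 0.2495 0.2581]
   top mean [ 0.6364 -0.0427  0.2535] min [ 0.6156 -0.0632  0.2501] max [ 0.6561 -0.0253  0.2604]
top carton 559 z pct [0.0251 0.0758 0.084 ]
   top mean [0.5724 0.0818 0.0791] min [0.5257 0.047  0.076 ] max [0.622  0.1258 0.0876]
top redcap 235 z pct [0.004  0.1162 0.1349]
   top mean [ 0.6355 -0.1769  0.1313] min [ 0.6237 -0.2077  0.127 ] max [ 0.669  -0.1601  0.1371]
scene bottle 561 z pct [-1.000e-04  6.270e-02  1.073e-01]
   top mean [ 0.432  -0.1068  0.1049] min [ 0.4186 -0.1237  0.0996] max [ 0.4484 -0.0928  0.1089
[... 463 characters left out ...]
 [ 0.5571 -0.063   0.1741] min [ 0.5234 -0.0743  0.1682] max [ 0.5925 -0.0531  0.1789]
scene carton 1290 z pct [0.0044 0.0647 0.0791]
   top mean [0.5742 0.0827 0.0763] min [0.5263 0.0429 0.0712] max [0.6257 0.1238 0.0809]
top 0.145 3 [ 0.509 -0.075  0.151] [ 0.515 -0.069  0.153]
top 0.155 8 [ 0.511 -0.075  0.156] [ 0.523 -0.068  0.165]
top 0.165 53 [ 0.517 -0.074  0.165] [ 0.62  -0.006  0.175]
top 0.175 46 [ 0.525 -0.068  0.175] [ 0.615 -0.018  0.185]
scene 0.145 33 [ 0.508 -0.079  0.147] [ 0.62  -0.025  0.155]
scene 0.155 40 [ 0.508 -0.079  0.155] [ 0.62  -0.026  0.164]
scene 0.165 84 [ 0.518 -0.076  0.165] [ 0.62  -0.007  0.175]
scene 0.175 62 [ 0.53  -0.071  0.175] [ 0.619 -0.006  0.185]
```

View pics/top_z.png

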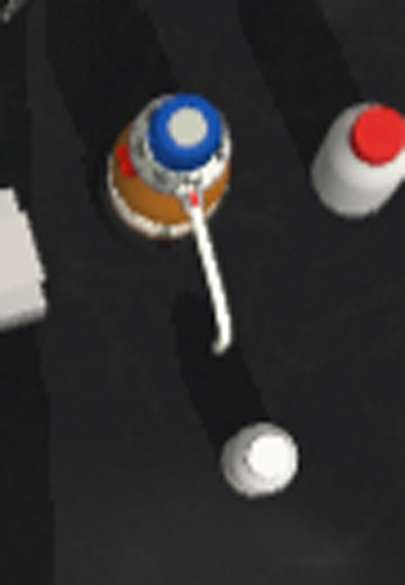

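View pics/scene_z.png

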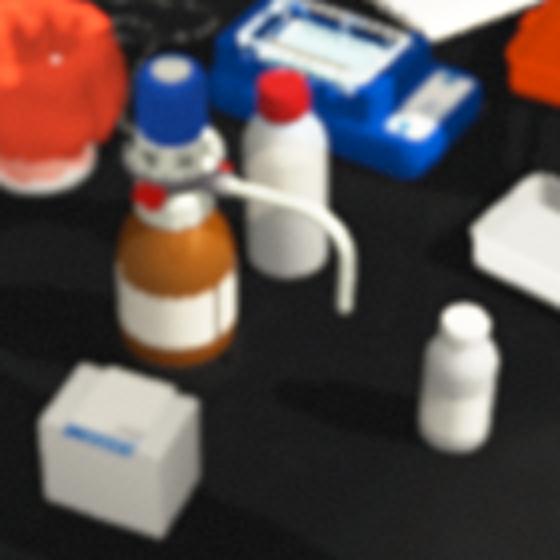

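```bash
python3 - <<'E'
from h import *
c=cam('wrist'); s=arm.observe()
R=cv2.Rodrigues(s['eef_rot'])[0]; print(R.round(3))
o=-c['R'].T@c['t']; print('cam in tool',R.T@(o-s['eef_pos']),'axes cam in tool (cols)\n',(R.T@c['R'].T).round(3),c['fx'])
E
```

```text
[[ 0.894  0.447 -0.001]
 [ 0.447 -0.894  0.001]
 [-0.    -0.001 -1.   ]]
cam in tool [ 0.07753866 -0.00043297 -0.18799171] axes cam in tool (cols)
 [[-0.001 -0.958 -0.288]
 [ 1.    -0.    -0.001]
 [ 0.001 -0.288  0.958]] 362.21320839206305
```

Call:
send_rows(
  moves=[
    [[1, 0.05, 0.04, 0.04, 0.05, 0.0, 0.0], [1, 0.19, 0.479, 0.04, 0, 0, 0.528], [1, 0.19, 0.479, 0.04, 0, 0, 0.528], [1, 0.19, 0.479, 0.04, 0, 0, 0.528], [1, 0.19, 0.479, 0.04, 0, 0, 0.528], [1, 0.19, 0.479, 0.04, 0, 0, 0.528], [1, 0.19, 0.479, 0.04, 0, 0, 0.528], [1, 0.19, 0.479, 0.04, 0, 0, 0.528], [1, 0.19, 0.479, 0.04, 0, 0, 0.528], [1, 0.19, 0.479, 0.04, 0, 0, 0.528], [1, 0.19, 0.479, 0.04, 0, 0, 0.528], [1, 0.19, 0.479, 0.04, 0, 0, 0.528]],
  ],
)

```text
time_s: 1.15
eef_pos: [0.4605, -0.1033, 0.2366]
eef_rot: [2.222, 2.221, -0.0]
force: [1.4, -0.7, 0.4]
finger_gap: 0.997
finger_force: 0.0
```

Call:
send_rows(
  moves=[
    [[1, 0, 0, 0, 0, 0, 0], [1, 0, 0, 0, 0, 0, 0], [1, 0, 0, 0, 0, 0, 0]],
  ],
)

```text
time_s: 1.4
eef_pos: [0.4603, -0.1059, 0.2361]
eef_rot: [-2.222, -2.22, 0.001]
force: [0.8, -1.2, 0.1]
finger_gap: 1.0
finger_force: 0.0
```

```bash
python3 - <<'E'
from h import *
c=cam('wrist'); np.savez('w1.npz',**c); print(arm.observe()['eef_pos'],arm.observe()['joint_positions'])
cv2.imwrite('pics/w1.png',cv2.rotate(c['image'],cv2.ROTATE_90_COUNTERCLOCKWISE))
def proj(P):
    q=c['R']@np.array(P)+c['t']; s=q[:2]/q[2]; s=s*(1+c['k1']*(s@s)); return s*[c['fx'],c['fy']]+[c['cx'],c['cy']]
print(proj([.605,-.05,.195]))
E
```

```text
[ 0.46004384 -0.10665978  0.23604932] [ 0.48982343  0.1878385  -0.43714398  1.84317285  0.08810446  1.13012997
  0.01893483]
[557.97731608 166.46031527]
```

View pics/w1.png

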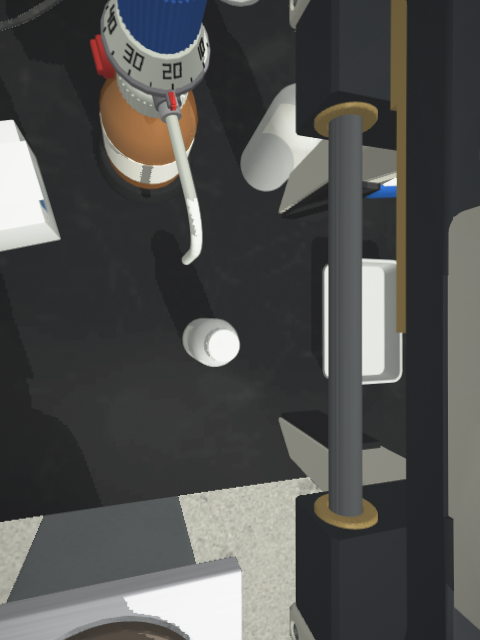

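The wrist view (turned) shows "20" at (172,72) just above the red mark at (172,98). 30 and 40 lie clockwise of it, so the sleeve needs +100° anticlockwise. The nozzle is at (187,260), white bottle cap at (222,345), and the box is partly hidden.

```bash
python3 - <<'E'
from h import *
from scipy.optimize import least_squares
w=dict(np.load('w1.npz')); t=dict(np.load('top0.npz')); s=dict(np.load('scene0.npz'))
def rays(c,uv):
    d=np.c_[slopes(c,uv),np.ones(len(uv))]@c['R']; return -c['R'].T@c['t'],d/np.linalg.norm(d,axis=1)[:,None]
def tri(obs):
    A=np.zeros((3,3));b=np.zeros(3)
    for c,uv in obs:
        o,d=rays(c,np.array([uv],float)); M=np.eye(3)-np.outer(d[0],d[0]); A+=M;b+=M@o
    return np.linalg.solve(A,b)
def w2(u,v): return (639-v,u)   # rotated ccw picture -> original: row'=639-col, col'=row
# bottle cap centre & nozzle: three views
print('cap',tri([(w,w2(222,345)),(s,(270+465/4,170+322/4)),(t,(310+273/4.5,180+455/4.5))]))
print('nozzle low',tri([(w,w2(187,261)),(s,(270+345/4,170+311/4))]))
# circle fits on clouds
def fit(p):
    r=least_squares(lambda q:np.hypot(p[:,0]-q[0],p[:,1]-q[1])-q[2],[*p[:,:2].mean(0)+[.01,0],.03],loss='soft_l1',f_scale=.001); return r.x.round(4)
P=np.concatenate([cloud(c).reshape(-1,3) for c in (w,s)]); P=P[~np.isnan(P[:,2])]
near=lambda x,y,r,z0,z1:P[(np.hypot(P[:,0]-x,P[:,1]-y)<r)&(P[:,2]>z0)&(P[:,2]<z1)]
print('sleeve',fit(near(.636,-.043,.035,.212,.245)))
print('amber',fit(near(.636,-.043,.06,.03,.09)))
print('bottle',fit(near(.432,-.107,.035,.02,.07)))
q=near(.636,-.043,.2,.16,.18); q=q[(q[:,0]<.585)]; print('tube dir',np.polyfit(q[:,0],q[:,1],1),len(q))
q=near(.5,-.08,.05,.078,.12); print('nozzle cloud',q.mean(0),len(q))
q=near(.4525,-.3155,.12,.022,.04); print('box',cv2.minAreaRect(q[:,:2].astype(np.float32)),np.percentile(q[:,2],95))
s0=P[(abs(P[:,0]-.45)<.1)&(abs(P[:,1]-.09)<.06)&(P[:,2]>.008)]; print('free patch pts',len(s0),s0.min(0) if len(s0) else '')
E
```

```text
cap [ 0.43199997 -0.11028761  0.10199473]
nozzle low [ 0.50922775 -0.07863999  0.08996712]
sleeve [ 0.6363 -0.0451  0.0232]
amber [ 0.636  -0.0449  0.0412]
bottle [ 0.4328 -0.1077  0.0229]
tube dir [ 0.24895519 -0.20241703] 1430
nozzle cloud [ 0.50810999 -0.07410281  0.10859017] 73
box ((0.4520157277584076, -0.318469375371933), (0.16163019835948944, 0.11233418434858322), 1.2828248739242554) 0.03209899857381655
free patch pts 2272 [0.52428897 0.04205874 0.00800586]
```

Call:
send_rows(
  moves=[
    [[1, 0, 0, 0.04, 0, 0, 0], [1, 0, 0, 0.07, 0, 0, 0], [1, 0.04, 0.015, 0.07, 0, 0, 0], [1, 0.08, 0.03, 0.07, 0, 0, 0], [1, 0.12, 0.045, 0.07, 0, 0, 0], [1, 0.15, 0.055, 0.07, 0, 0, 0], [1, 0.176, 0.062, 0.07, 0, 0, 0], [1, 0.176, 0.062, 0.07, 0, 0, 0], [1, 0.176, 0.062, 0.07, 0, 0, 0], [1, 0.176, 0.062, 0.07, 0, 0, 0], [1, 0.176, 0.062, 0.07, 0, 0, 0]],
  ],
)

```text
time_s: 2.37
eef_pos: [0.6357, -0.0451, 0.3065]
eef_rot: [2.225, 2.217, -0.001]
force: [0.0, 0.1, 0.4]
finger_gap: 1.0
finger_force: 0.0
```

Right over the axis. Now down and close.

Call:
send_rows(
  moves=[
    [[1, 0, 0, -0.03, 0, 0, 0], [1, 0, 0, -0.06, 0, 0, 0], [1, 0, 0, -0.08, 0, 0, 0], [1, 0, 0, -0.092, 0, 0, 0], [1, 0, 0, -0.092, 0, 0, 0], [1, 0, 0, -0.092, 0, 0, 0], [0, 0, 0, -0.092, 0, 0, 0], [-0.5, 0, 0, -0.092, 0, 0, 0], [-1, 0, 0, -0.092, 0, 0, 0], [-1, 0, 0, -0.092, 0, 0, 0], [-1, 0, 0, -0.092, 0, 0, 0], [-1, 0, 0, -0.092, 0, 0, 0]],
  ],
)

```text
time_s: 3.37
eef_pos: [0.6367, -0.0433, 0.2146]
eef_rot: [2.223, 2.22, 0.0]
force: [-0.1, 0.5, 0.1]
finger_gap: 0.615
finger_force: 0.0
```

Call:
send_rows(
  moves=[
    [[-1, 0, 0, 0, 0, 0, 0], [-1, 0, 0, 0, 0, 0, 0], [-1, 0, 0, 0, 0, 0, 0], [-1, 0, 0, 0, 0, 0, 0], [-1, 0, 0, 0, 0, 0, 0], [-1, 0, 0, 0, 0, 0, 0]],
  ],
)

```text
time_s: 3.87
eef_pos: [0.6365, -0.0433, 0.2143]
eef_rot: [-2.223, -2.22, 0.0]
force: [-0.2, -0.2, 0.1]
finger_gap: 0.462
finger_force: 30.0
```

Call:
send_rows(
  moves=[
    [[-1, 0, 0, 0, 0, 0, 0.035], [-1, 0, 0, 0, 0, 0, 0.07], [-1, 0, 0, 0, 0, 0, 0.105], [-1, 0, 0, 0, 0, 0, 0.14], [-1, 0, 0, 0, 0, 0, 0.175], [-1, 0, 0, 0, 0, 0, 0.21], [-1, 0, 0, 0, 0, 0, 0.245], [-1, 0, 0, 0, 0, 0, 0.28], [-1, 0, 0, 0, 0, 0, 0.315], [-1, 0, 0, 0, 0, 0, 0.35], [-1, 0, 0, 0, 0, 0, 0.385], [-1, 0, 0, 0, 0, 0, 0.417]],
  ],
)

```text
time_s: 4.87
eef_pos: [0.6353, -0.0438, 0.2143]
eef_rot: [-1.07, -2.952, 0.002]
force: [-6.6, 0.2, 3.4]
finger_gap: 0.461
finger_force: 30.0
```

Call:
send_rows(
  moves=[
    [[-1, 0, 0, 0, 0, 0, 0.035], [-1, 0, 0, 0, 0, 0, 0.07], [-1, 0, 0, 0, 0, 0, 0.105], [-1, 0, 0, 0, 0, 0, 0.14], [-1, 0, 0, 0, 0, 0, 0.175], [-1, 0, 0, 0, 0, 0, 0.21], [-1, 0, 0, 0, 0, 0, 0.245], [-1, 0, 0, 0, 0, 0, 0.28], [-1, 0, 0, 0, 0, 0, 0.315], [-1, 0, 0, 0, 0, 0, 0.35], [-1, 0, 0, 0, 0, 0, 0.385], [-1, 0, 0, 0, 0, 0, 0.417]],
  ],
)

```text
time_s: 5.87
eef_pos: [0.635, -0.0451, 0.2143]
eef_rot: [0.277, -3.126, 0.004]
force: [-6.8, -3.9, 5.5]
finger_gap: 0.463
finger_force: 30.0
```

Call:
send_rows(
  moves=[
    [[-1, 0, 0, 0, 0, 0, 0], [-1, 0, 0, 0, 0, 0, 0], [-1, 0, 0, 0, 0, 0, 0], [-1, 0, 0, 0, 0, 0, 0]],
  ],
)

```text
time_s: 6.2
eef_pos: [0.635, -0.0452, 0.2143]
eef_rot: [0.271, -3.127, 0.004]
force: [-7.9, -4.2, 5.7]
finger_gap: 0.464
finger_force: 30.0
```

```bash
python3 - <<'E'
from h import *
s=arm.observe(); R=cv2.Rodrigues(s['eef_rot'])[0]; print(np.degrees(np.arctan2(R[1,0],R[0,0])),s['wrist_torque'],s['joint_positions'])
E
```

```text
-170.0777950671363 [-0.88467891  1.55336036 -0.06734192] [ 0.5074042   0.58149593 -0.84534954  1.46470493  0.44291129  1.2972344
  1.36653257]
```

Call:
send_rows(
  moves=[
    [[1, 0, 0, 0, 0, 0, 0], [1, 0, 0, 0, 0, 0, 0], [1, 0, 0, 0, 0, 0, 0], [1, 0, 0, 0, 0, 0, 0], [1, 0, 0, 0, 0, 0, 0], [1, 0, 0, 0, 0, 0, 0], [1, 0, 0, 0.04, 0, 0, 0], [1, 0, 0, 0.08, 0, 0, 0], [1, 0, 0, 0.09, 0, 0, 0]],
  ],
)

```text
time_s: 6.95
eef_pos: [0.6384, -0.0421, 0.3105]
eef_rot: [-0.274, 3.122, 0.001]
force: [0.5, 0.1, 0.5]
finger_gap: 1.0
finger_force: 0.0
```

Call:
send_rows(
  moves=[
    [[1, -0.03, -0.01, 0, 0, 0, -0.055], [1, -0.07, -0.02, 0, 0, 0, -0.11], [1, -0.11, -0.04, 0, 0, 0, -0.165], [1, -0.14, -0.05, 0, 0, 0, -0.22], [1, -0.16, -0.06, 0, 0, 0, -0.275], [1, -0.17, -0.06, 0, 0, 0, -0.33], [1, -0.176, -0.062, 0, 0, 0, -0.385], [1, -0.176, -0.062, 0, 0, 0, -0.44], [1, -0.176, -0.062, -0.02, 0, 0, -0.5], [1, -0.176, -0.062, -0.05, 0, 0, -0.55], [1, -0.176, -0.062, -0.07, 0, 0, -0.6], [1, -0.176, -0.062, -0.07, 0, 0, -0.66]],
  ],
)

```text
time_s: 7.95
eef_pos: [0.4582, -0.1053, 0.2307]
eef_rot: [-1.786, -2.579, 0.003]
force: [-0.7, -0.1, 0.0]
finger_gap: 1.002
finger_force: 0.0
```

Call:
send_rows(
  moves=[
    [[1, 0, 0, 0, 0, 0, -0.05], [1, 0, 0, 0, 0, 0, -0.11], [1, 0, 0, 0, 0, 0, -0.16], [1, 0, 0, 0, 0, 0, -0.16]],
  ],
)

```text
time_s: 8.28
eef_pos: [0.4608, -0.1051, 0.2345]
eef_rot: [2.194, 2.248, 0.0]
force: [0.5, -0.8, -1.2]
finger_gap: 1.0
finger_force: 0.0
```

```bash
python3 - <<'E'
from h import *
c=cam('wrist'); np.savez('w2.npz',**c); s=arm.observe(); print(s['eef_pos'],s['eef_rot'])
r=cv2.rotate(c['image'],cv2.ROTATE_90_COUNTERCLOCKWISE)
cv2.imwrite('pics/w2.png',cv2.resize(r[0:200,60:260],None,fx=3,fy=3,interpolation=2))
E
```

```text
[ 0.46075035 -0.10509266  0.23450655] [2.18629291e+00 2.25523393e+00 3.06018457e-04]
```

View pics/w2.png

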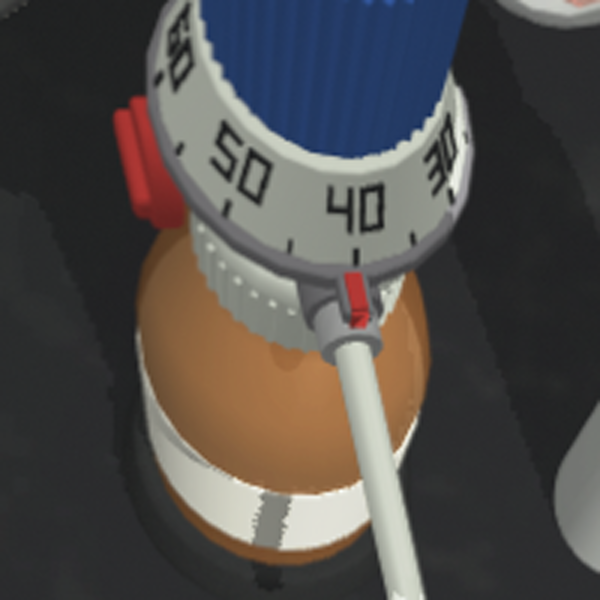

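"40" at (357,208) with its tick at (355,255) lines up with the red mark at (355,290), so the sleeve is set. Next, turn and take the white bottle.

Call:
send_rows(
  moves=[
    [[1, -0.01, -0.002, 0, 0, 0, 0.055], [1, -0.02, -0.004, 0, 0, 0, 0.11], [1, -0.028, -0.004, 0, 0, 0, 0.165], [1, -0.028, -0.004, 0, 0, 0, 0.22], [1, -0.028, -0.004, 0, 0, 0, 0.275], [1, -0.028, -0.004, 0, 0, 0, 0.33], [1, -0.028, -0.004, 0, 0, 0, 0.385], [1, -0.028, -0.004, 0, 0, 0, 0.44], [1, -0.028, -0.004, 0, 0, 0, 0.495], [1, -0.028, -0.004, 0, 0, 0, 0.55], [1, -0.028, -0.004, 0, 0, 0, 0.605], [1, -0.028, -0.004, 0, 0, 0, 0.66]],
  ],
)

```text
time_s: 9.33
eef_pos: [0.4326, -0.1093, 0.2345]
eef_rot: [0.234, 3.132, -0.0]
force: [-0.9, -0.0, -0.7]
finger_gap: 1.0
finger_force: 0.0
```

Call:
send_rows(
  moves=[
    [[1, 0, 0, 0, 0, 0, 0.05], [1, 0, 0, 0, 0, 0, 0.075], [1, 0, 0, 0, 0, 0, 0.075], [1, 0, 0, 0, 0, 0, 0.075]],
  ],
)

```text
time_s: 9.67
eef_pos: [0.4326, -0.1094, 0.2344]
eef_rot: [0.003, 3.141, 0.0]
force: [0.4, 0.1, 0.2]
finger_gap: 1.003
finger_force: 0.0
```

```bash
python3 - <<'E'
from h import *
s=arm.observe(); R=cv2.Rodrigues(s['eef_rot'])[0]; print(s['eef_pos'],np.degrees(np.arctan2(R[1,0],R[0,0])),R[:,2].round(4))
E
```

```text
[ 0.43261221 -0.1093733   0.23440813] 179.8798886883046 [ 3.e-04  1.e-04 -1.e+00]
```

Call:
send_rows(
  moves=[
    [[1, 0, 0, -0.035, 0, 0, 0], [1, 0, 0, -0.07, 0, 0, 0], [1, 0, 0, -0.1, 0, 0, 0], [1, 0, 0, -0.13, 0, 0, 0], [1, 0, 0, -0.155, 0, 0, 0], [1, 0, 0, -0.175, 0, 0, 0], [1, 0, 0, -0.186, 0, 0, 0], [1, 0, 0, -0.186, 0, 0, 0], [1, 0, 0, -0.186, 0, 0, 0]],
  ],
)

```text
time_s: 10.42
eef_pos: [0.4327, -0.1092, 0.0486]
eef_rot: [-0.004, -3.141, -0.0]
force: [0.3, 0.7, 0.7]
finger_gap: 1.002
finger_force: 0.0
```

Call:
send_rows(
  moves=[
    [[-1, 0, 0, 0, 0, 0, 0], [-1, 0, 0, 0, 0, 0, 0], [-1, 0, 0, 0, 0, 0, 0], [-1, 0, 0, 0, 0, 0, 0], [-1, 0, 0, 0, 0, 0, 0], [-1, 0, 0, 0, 0, 0, 0], [-1, 0, 0, 0, 0, 0, 0], [-1, 0, 0, 0, 0, 0, 0], [-1, 0, 0, 0, 0, 0, 0], [-1, 0, 0, 0, 0, 0, 0], [-1, 0, 0, 0, 0, 0, 0]],
  ],
)

```text
time_s: 11.33
eef_pos: [0.4324, -0.1094, 0.0482]
eef_rot: [-0.004, -3.141, -0.0]
force: [-0.9, 0.1, 0.1]
finger_gap: 0.413
finger_force: 26.0
```

Call:
send_rows(
  moves=[
    [[-1, 0, 0, 0, 0, 0, 0], [-1, 0, 0, 0.005, 0, 0, 0], [-1, 0, 0, 0.01, 0, 0, 0], [-1, 0, 0, 0.015, 0, 0, 0], [-1, 0, 0, 0.02, 0, 0, 0], [-1, 0, 0, 0.02, 0, 0, 0], [-1, 0, 0, 0.02, 0, 0, 0]],
  ],
)

```text
time_s: 11.92
eef_pos: [0.4329, -0.1095, 0.0688]
eef_rot: [0.005, 3.141, -0.001]
force: [-0.3, -0.5, -1.0]
finger_gap: 0.414
finger_force: 26.0
```

```bash
python3 - <<'E'
from h import *
c=cam('scene'); s=arm.observe(); print(s['eef_pos'],s['finger_gap'],s['finger_force'],s['force'])
cv2.imwrite('pics/s2.png',cv2.resize(c['image'][140:300,300:500],None,fx=3,fy=3,interpolation=2))
E
```

```text
[ 0.43262173 -0.10954071  0.0685175 ] 0.4097539364671211 25.9543723867678 [-0.28573697 -0.02363538 -0.9118744 ]
```

View pics/s2.png

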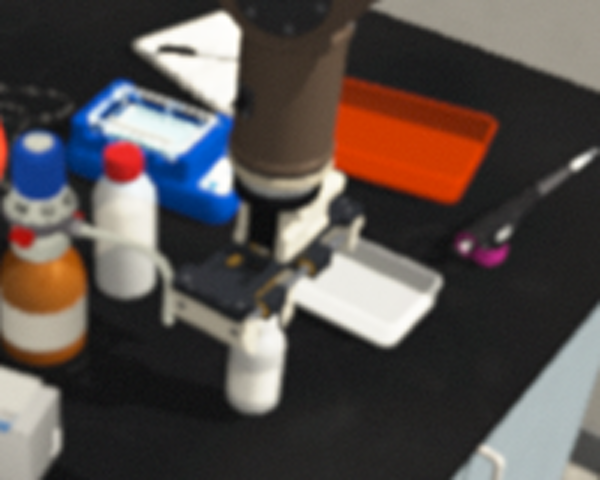

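The bottle, at (256,370) in the crop, hangs upright between the fingers, clear of the spout. Move it to +y.

Call:
send_rows(
  moves=[
    [[-1, 0, 0.015, 0.01, 0, 0, 0], [-1, 0, 0.035, 0.01, 0, 0, 0], [-1, 0, 0.06, 0.01, 0, 0, 0], [-1, -0.005, 0.085, 0.01, 0, 0, 0], [-1, -0.01, 0.11, 0.01, 0, 0, 0], [-1, -0.01, 0.135, 0.01, 0, 0, 0], [-1, -0.01, 0.16, 0.01, 0, 0, 0], [-1, -0.01, 0.175, 0.01, 0, 0, 0], [-1, -0.01, 0.185, 0.01, 0, 0, 0], [-1, -0.01, 0.19, 0.005, 0, 0, 0], [-1, -0.01, 0.19, 0, 0, 0, 0], [-1, -0.01, 0.19, 0, 0, 0, 0]],
  ],
)

```text
time_s: 12.97
eef_pos: [0.4218, 0.0797, 0.0672]
eef_rot: [-0.005, -3.14, 0.001]
force: [0.1, -0.9, -1.6]
finger_gap: 0.414
finger_force: 26.0
```

Call:
send_rows(
  moves=[
    [[-1, 0, 0, -0.006, 0, 0, 0], [-1, 0, 0, -0.011, 0, 0, 0], [-1, 0, 0, -0.015, 0, 0, 0], [-1, 0, 0, -0.018, 0, 0, 0], [-1, 0, 0, -0.02, 0, 0, 0], [-1, 0, 0, -0.02, 0, 0, 0], [-1, 0, 0, -0.02, 0, 0, 0]],
  ],
)

```text
time_s: 13.55
eef_pos: [0.4226, 0.0806, 0.0483]
eef_rot: [0.004, 3.142, 0.0]
force: [-0.6, 0.2, -1.7]
finger_gap: 0.414
finger_force: 26.0
```

Call:
send_rows(
  moves=[
    [[-1, 0, 0, -0.001, 0, 0, 0], [-1, 0, 0, -0.001, 0, 0, 0], [-1, 0, 0, -0.001, 0, 0, 0]],
  ],
)

```text
time_s: 13.8
eef_pos: [0.4234, 0.0808, 0.048]
eef_rot: [0.004, 3.14, 0.0]
force: [-0.9, -1.5, 8.2]
finger_gap: 0.409
finger_force: 28.3
```

Touching the bench. Release and rise.

Call:
send_rows(
  moves=[
    [[0.3, 0, 0, 0, 0, 0, 0], [0.6, 0, 0, 0, 0, 0, 0], [1, 0, 0, 0, 0, 0, 0], [1, 0, 0, 0, 0, 0, 0], [1, 0, 0, 0, 0, 0, 0], [1, 0, 0, 0, 0, 0, 0], [1, 0, 0, 0, 0, 0, 0], [1, 0, 0, 0.03, 0, 0, 0], [1, 0, 0, 0.07, 0, 0, 0], [1, 0, 0, 0.11, 0, 0, 0], [1, 0, 0, 0.14, 0, 0, 0], [1, 0, 0, 0.14, 0, 0, 0]],
  ],
)

```text
time_s: 14.8
eef_pos: [0.4256, 0.0822, 0.1926]
eef_rot: [0.004, 3.133, 0.002]
force: [0.7, -0.2, -0.2]
finger_gap: 0.999
finger_force: 0.0
```

```bash
python3 - <<'E'
from h import *
t=cam('top'); s=cam('scene'); np.savez('top1.npz',**t); np.savez('scene1.npz',**s); o=arm.observe(); print(o['eef_pos'],o['finger_gap'])
P=np.concatenate([cloud(c).reshape(-1,3) for c in (t,s)]); P=P[~np.isnan(P[:,2])]
q=P[(np.hypot(P[:,0]-.422,P[:,1]-.081)<.035)&(P[:,2]<.115)]
for a,b in [(.015,.045),(.045,.075),(.09,.115)]:
    w=q[(q[:,2]>a)&(q[:,2]<b)]; print(a,len(w),w.mean(0),w.min(0),w.max(0))
q=cloud(t)[240:310,405:460].reshape(-1,3); q=q[(q[:,2]>.022)&(q[:,2]<.045)]; print('box',cv2.minAreaRect(q[:,:2].astype(np.float32)))
# box rim: wall positions near x=.3975 and overall
for y0,y1 in [(-.40,-.34),(-.29,-.24)]:
    w=q[(q[:,1]>y0)&(q[:,1]<y1)]; print('wall',y0,np.median(w[:,1]),len(w), np.percentile(w[:,2],50))
for x0,x1 in [(.35,.40),(.51,.56)]:
    w=q[(q[:,0]>x0)&(q[:,0]<x1)]; print('endwall',np.median(w[:,0]))
cv2.imwrite('pics/s3.png',cv2.resize(s['image'][140:320,270:500],None,fx=3,fy=3,interpolation=2))
E
```

```text
[0.42334537 0.08053692 0.18825818] 1.0000491205632005
0.015 132 [0.41078257 0.09526099 0.03003437] [0.397618  0.0692854 0.0151775] [0.4344342  0.1057427  0.04454781]
0.045 164 [0.4121852  0.09515057 0.06090002] [0.39785938 0.05899155 0.04507244] [0.44678943 0.10607415 0.07498154]
0.09 138 [0.42010927 0.08393455 0.10311108] [0.40622961 0.06602454 0.09148095] [0.43594624 0.09786497 0.10964178]
box ((0.45294514298439026, -0.31499651074409485), (0.10407968610525131, 0.15701845288276672), 89.04863739013672)
wall -0.4 -0.3629611158390345 82 0.030162854503742613
wall -0.29 -0.26648554474107167 73 0.030255474292226654
endwall 0.37511956665289947
endwall 0.5280211152749184
```

View pics/s3.png

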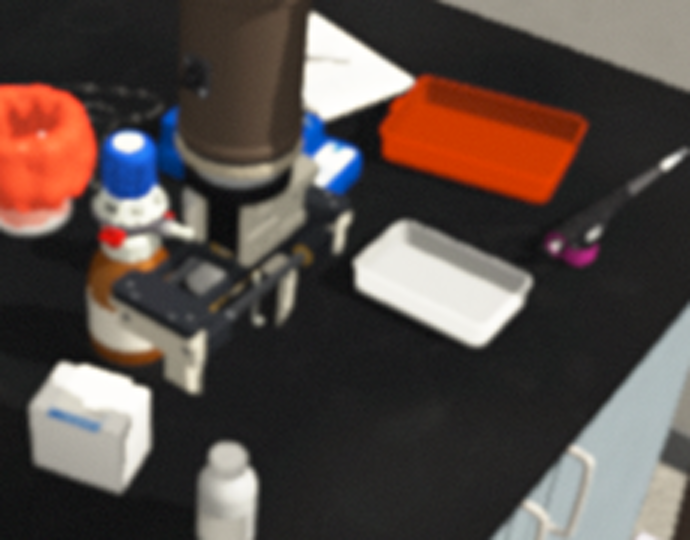

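The bottle stands upright at (228,490), and the box is at (440,285) with its surroundings clear. Now go to the box's -y wall near its robot end.

Call:
send_rows(
  moves=[
    [[1, 0, -0.03, 0, 0, 0, 0], [0.5, -0.01, -0.07, 0, 0, 0, 0], [0, -0.026, -0.11, 0, 0, 0, 0], [-0.13, -0.026, -0.15, 0, 0, 0, 0], [-0.13, -0.026, -0.19, 0, 0, 0, 0], [-0.13, -0.026, -0.23, 0, 0, 0, 0], [-0.13, -0.026, -0.27, 0, 0, 0, 0], [-0.13, -0.026, -0.31, 0, 0, 0, 0], [-0.13, -0.026, -0.35, 0, 0, 0, 0], [-0.13, -0.026, -0.39, 0, 0, 0, 0], [-0.13, -0.026, -0.425, 0, 0, 0, 0], [-0.13, -0.026, -0.445, 0, 0, 0, 0]],
  ],
)

```text
time_s: 15.9
eef_pos: [0.3944, -0.3685, 0.1849]
eef_rot: [-0.011, -3.139, -0.001]
force: [-0.6, -0.9, 0.5]
finger_gap: 0.44
finger_force: 0.0
```

Call:
send_rows(
  moves=[
    [[-0.13, 0, 0, -0.03, 0, 0, 0], [-0.13, 0, 0, -0.065, 0, 0, 0], [-0.13, 0, 0, -0.1, 0, 0, 0], [-0.13, 0, 0, -0.12, 0, 0, 0], [-0.13, 0, 0, -0.12, 0, 0, 0], [-0.13, 0, 0, -0.12, 0, 0, 0], [-0.13, 0, 0, -0.12, 0, 0, 0]],
  ],
)

```text
time_s: 16.48
eef_pos: [0.3971, -0.3642, 0.0679]
eef_rot: [0.003, 3.141, 0.0]
force: [0.0, -1.4, 0.5]
finger_gap: 0.432
finger_force: 0.0
```

```bash
python3 - <<'E'
from h import *
c=cam('wrist'); np.savez('w3.npz',**c); s=arm.observe(); R=cv2.Rodrigues(s['eef_rot'])[0]; print(s['eef_pos'],np.degrees(np.arctan2(R[1,0],R[0,0])),R[:,2],s['finger_gap'])
P=cloud(c).reshape(-1,3); q=P[(P[:,2]>.022)&(P[:,2]<.036)&(abs(P[:,0]-.45)<.1)&(abs(P[:,1]+.315)<.08)]
print(len(q),q.min(0),q.max(0),cv2.minAreaRect(q[:,:2].astype(np.float32)))
for a in np.arange(.36,.48,.02):
    w=q[(abs(q[:,0]-a)<.01)&(q[:,1]<-.34)&(q[:,2]>.026)]; print(a.round(2),len(w),np.percentile(w[:,1],[5,50,95]).round(4) if len(w) else '')
cv2.imwrite('pics/w3.png',c['image'])
E
```

```text
[ 0.39743258 -0.36465163  0.06847641] 179.86550665942403 [ 1.27076024e-03 -9.60978609e-04 -9.99998731e-01] 0.43384787199947017
2461 [ 0.37205285 -0.36968853  0.02201514] [ 0.50940346 -0.2645373   0.03276605] ((0.44070175290107727, -0.31707125902175903), (0.13716842234134674, 0.10523663461208344), 0.12813474237918854)
0.36 0 
0.38 349 [-0.3685 -0.3588 -0.3418]
0.4 167 [-0.3693 -0.3679 -0.366 ]
0.42 161 [-0.3695 -0.368  -0.3661]
0.44 144 [-0.3696 -0.3676 -0.3662]
0.46 10 [-0.369  -0.3676 -0.3662]
```

View pics/w3.png

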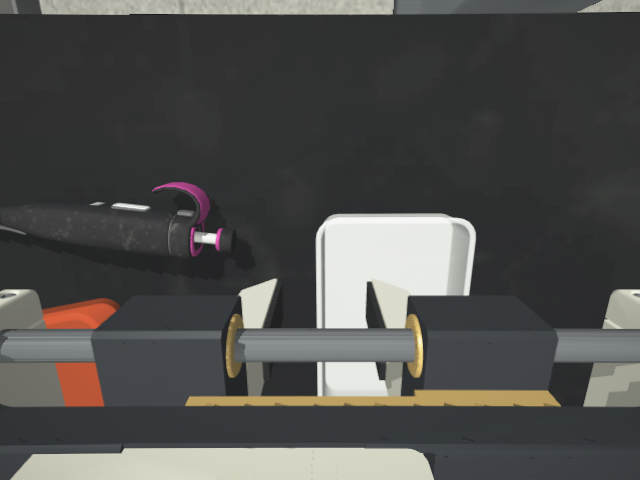

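The wrist view shows the box's left wall at column 322, between the finger tips at columns 280 and 370. The pipette's button end at (235,240) is clear of the fingers. Descend and pinch.

Call:
send_rows(
  moves=[
    [[-0.13, 0, -0.002, -0.02, 0, 0, 0], [-0.13, 0, -0.002, -0.04, 0, 0, 0], [-0.13, 0, -0.002, -0.052, 0, 0, 0], [-0.13, 0, -0.002, -0.059, 0, 0, 0], [-0.13, 0, -0.002, -0.059, 0, 0, 0], [-1, 0, -0.002, -0.059, 0, 0, 0], [-1, 0, -0.002, -0.059, 0, 0, 0], [-1, 0, -0.002, -0.059, 0, 0, 0], [-1, 0, -0.002, -0.059, 0, 0, 0], [-1, 0, -0.002, -0.059, 0, 0, 0], [-1, 0, -0.002, -0.059, 0, 0, 0], [-1, 0, -0.002, -0.059, 0, 0, 0]],
  ],
)

```text
time_s: 17.53
eef_pos: [0.3966, -0.3664, 0.0085]
eef_rot: [0.004, 3.141, -0.0]
force: [0.2, 0.0, 0.4]
finger_gap: 0.011
finger_force: 0.0
```

Call:
send_rows(
  moves=[
    [[-1, 0, 0, 0, 0, 0, 0], [-1, 0, 0, 0, 0, 0, 0], [-1, 0, 0, 0, 0, 0, 0], [-1, 0, 0, 0.003, 0, 0, 0], [-1, 0, 0, 0.006, 0, 0, 0], [-1, 0, 0, 0.006, 0, 0, 0]],
  ],
)

```text
time_s: 18.03
eef_pos: [0.3969, -0.3665, 0.015]
eef_rot: [0.004, 3.141, -0.001]
force: [1.5, 0.1, -1.1]
finger_gap: 0.008
finger_force: 0.0
```

```bash
python3 - <<'E'
from h import *
c=cam('wrist'); s=arm.observe(); print(s['eef_pos'],s['finger_gap'],s['finger_force'],s['force'])
P=cloud(c).reshape(-1,3); q=P[(P[:,2]>.02)&(P[:,2]<.045)&(abs(P[:,0]-.45)<.1)&(abs(P[:,1]+.315)<.08)]
w=q[(q[:,1]<-.3655)&(q[:,0]<.385)];print('wall near grip z',len(w),np.percentile(w[:,2],[50,95]) if len(w) else '')
w=q[(q[:,1]>-.273)];print('far wall',len(w),np.percentile(w[:,1],[5,50,95]),np.percentile(w[:,2],[50,95]))
cv2.imwrite('pics/w4.png',c['image'])
E
```

```text
[ 0.39685106 -0.36652969  0.0148008 ] 0.004412694786999292 0.0 [-0.59898646 -0.15664858 -0.91282767]
wall near grip z 79 [0.03074068 0.03171149]
far wall 2145 [-0.27035864 -0.26924849 -0.2663775 ] [0.02864386 0.03142303]
```

View pics/w4.png

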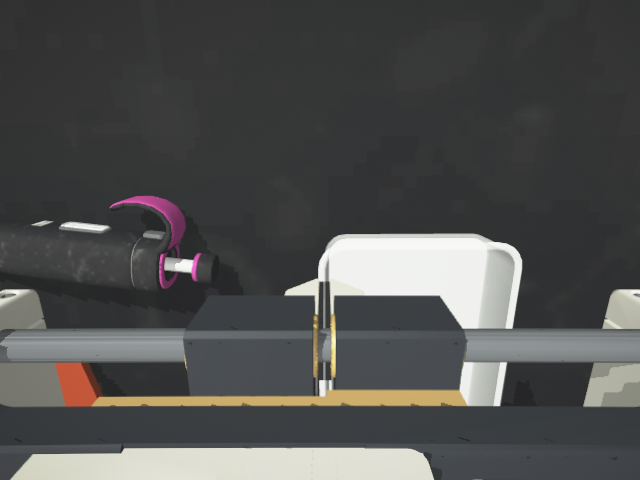

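The fingers straddle the wall at (325,290), but the rim stayed at 31 mm, so nothing is gripped. Retry deeper.

Call:
send_rows(
  moves=[
    [[-0.6, 0, -0.001, 0, 0, 0, 0], [-0.6, 0, -0.001, 0, 0, 0, 0], [-0.6, 0, -0.001, 0, 0, 0, 0], [-0.6, 0, -0.001, -0.005, 0, 0, 0], [-0.6, 0, -0.001, -0.01, 0, 0, 0], [-0.6, 0, -0.001, -0.0105, 0, 0, 0], [-0.6, 0, -0.001, -0.0105, 0, 0, 0], [-1, 0, -0.001, -0.0105, 0, 0, 0], [-1, 0, -0.001, -0.0105, 0, 0, 0], [-1, 0, -0.001, -0.0105, 0, 0, 0], [-1, 0, -0.001, -0.0105, 0, 0, 0], [-1, 0, -0.001, -0.0105, 0, 0, 0]],
  ],
)

```text
time_s: 19.08
eef_pos: [0.3966, -0.3674, 0.0039]
eef_rot: [0.004, 3.141, -0.0]
force: [0.1, -0.2, -0.3]
finger_gap: 0.009
finger_force: 0.0
```

Call:
send_rows(
  moves=[
    [[-1, 0, 0, 0, 0, 0, 0], [-1, 0, 0, 0, 0, 0, 0], [-1, 0, 0, 0, 0, 0, 0], [-1, 0, 0, 0.003, 0, 0, 0], [-1, 0, 0, 0.005, 0, 0, 0], [-1, 0, 0, 0.005, 0, 0, 0]],
  ],
)

```text
time_s: 19.58
eef_pos: [0.3969, -0.3675, 0.0094]
eef_rot: [0.004, 3.141, -0.001]
force: [-0.4, 0.0, -0.7]
finger_gap: 0.005
finger_force: 0.0
```

```bash
python3 - <<'E'
from h import *
c=cam('wrist'); s=arm.observe(); print(s['eef_pos'],s['finger_gap'],s['finger_force'],s['force'])
P=cloud(c).reshape(-1,3); q=P[(P[:,2]>.02)&(P[:,2]<.045)&(abs(P[:,0]-.45)<.1)&(abs(P[:,1]+.315)<.08)]
w=q[(q[:,1]<-.3655)&(q[:,0]<.385)];print('wall near grip z',len(w),np.percentile(w[:,2],[50,95]) if len(w) else '')
w=q[(q[:,1]>-.273)];print('far wall',len(w),np.percentile(w[:,1],[5,50,95]),np.percentile(w[:,2],[50,95]))
E
```

```text
[ 0.39681779 -0.36752323  0.0092125 ] 0.0035804364626017674 0.0 [-0.27173511 -0.59127335 -0.3415392 ]
wall near grip z 94 [0.03066058 0.04105967]
far wall 2185 [-0.27052559 -0.26928787 -0.26651129] [0.02863745 0.03145878]
```

No hold: the shut finger tips leave as much room as the wall is thick. I'll slide the box instead with two-finger pushes at its faces. Push +x first, while it's away from the spout.

Call:
send_rows(
  moves=[
    [[-1, 0, 0, 0.03, 0, 0, 0], [-1, 0, 0, 0.06, 0, 0, 0], [0.3, -0.03, 0.03, 0.06, 0, 0, 0], [0.3, -0.05, 0.05, 0.06, 0, 0, 0], [0.3, -0.05, 0.05, 0.06, 0, 0, 0], [0.3, -0.05, 0.05, 0.06, 0, 0, 0], [0.3, -0.05, 0.05, 0.06, 0, 0, 0], [0.3, -0.05, 0.05, 0.03, 0, 0, 0], [0.3, -0.05, 0.05, 0.005, 0, 0, 0], [0.3, -0.05, 0.05, 0.005, 0, 0, 0], [0.3, -0.05, 0.05, 0.005, 0, 0, 0]],
  ],
)

```text
time_s: 20.55
eef_pos: [0.3466, -0.3171, 0.0132]
eef_rot: [-0.004, -3.14, -0.003]
force: [-0.7, 0.6, 0.0]
finger_gap: 0.608
finger_force: 0.0
```

Call:
send_rows(
  moves=[
    [[0.3, 0.008, 0, 0, 0, 0, 0], [0.3, 0.014, 0, 0, 0, 0, 0], [0.3, 0.018, 0, 0, 0, 0, 0], [0.3, 0.022, 0, 0, 0, 0, 0], [0.3, 0.027, 0, 0, 0, 0, 0], [0.3, 0.032, 0, 0, 0, 0, 0], [0.3, 0.037, 0, 0, 0, 0, 0], [0.3, 0.042, 0, 0, 0, 0, 0], [0.3, 0.046, 0, 0, 0, 0, 0], [0.3, 0.049, 0, 0, 0, 0, 0], [0.3, 0.051, 0, 0, 0, 0, 0], [0.3, 0.051, 0, 0, 0, 0, 0]],
  ],
)

```text
time_s: 21.55
eef_pos: [0.398, -0.3173, 0.0138]
eef_rot: [0.004, 3.141, 0.0]
force: [-0.2, -0.8, 0.5]
finger_gap: 0.647
finger_force: 0.0
```

```bash
cat > boxm.py <<'E'
from h import *
import sys
o=arm.observe(); print('tcp',o['eef_pos'],o['force'],o['time_s'])
xc,yc=map(float,sys.argv[1:3])
for n in sys.argv[3:]:
    c=cam(n); H=cv2.cvtColor(c['image'],cv2.COLOR_BGR2HSV); P=cloud(c)
    m=(H[...,1]<60)&(H[...,2]>120)&(abs(P[...,0]-xc)<.1)&(abs(P[...,1]-yc)<.075)&(P[...,2]>-.006)&(P[...,2]<.037)
    q=P[m]; r=q[q[:,2]>.022]; print(n,len(r),r.min(0).round(4),r.max(0).round(4),cv2.minAreaRect(r[:,:2].astype(np.float32)))
E
python3 boxm.py .487 -.317 wrist top scene
```

```text
tcp [ 0.39803194 -0.31727183  0.01383146] [-0.1872278  -0.79636057  0.54368649] 21.55
wrist 594 [ 0.387 -0.37   0.022] [ 0.4698 -0.2653  0.0321] ((0.42838168144226074, -0.31762123107910156), (0.08268647640943527, 0.10472166538238525), 0.034316353499889374)
top 90 [ 0.4396 -0.3661  0.0221] [ 0.531  -0.2631  0.0364] ((0.4852449893951416, -0.3146393299102783), (0.102957583963871, 0.09147186577320099), 89.87469482421875)
scene 189 [ 0.3876 -0.3713  0.022 ] [ 0.5338 -0.2624  0.0365] ((0.46060070395469666, -0.31660622358322144), (0.14668378233909607, 0.10828809440135956), 0.4158655107021332)
```

```bash
python3 - <<'E'
from h import *
for n in ['scene','wrist','top']:
    c=cam(n); P=cloud(c); H=cv2.cvtColor(c['image'],cv2.COLOR_BGR2HSV)
    q=P.reshape(-1,3); h=H.reshape(-1,3)
    # points above the rim near the gripper
    k=(abs(q[:,0]-.398)<.06)&(abs(q[:,1]+.317)<.11)&(q[:,2]>.034)&(q[:,2]<.12); q2=q[k]
    print(n,len(q2))
    for a in np.arange(.034,.12,.008):
        w=q2[(q2[:,2]>=a)&(q2[:,2]<a+.008)]
        if len(w): print('  z',a.round(3),len(w),w[:,:2].min(0).round(3),w[:,:2].max(0).round(3))
    e=q[(abs(q[:,1]+.317)<.03)&(q[:,0]>.34)&(q[:,0]<.56)&(q[:,2]<.036)]
    print('  profile x:z95',[(x.round(3),len(w),np.percentile(w[:,2],95).round(3)) for x in np.arange(.345,.56,.01) for w in [e[abs(e[:,0]-x)<.005]] if len(w)])
E
```

```text
scene 200
  z 0.034 8 [ 0.373 -0.355] [ 0.437 -0.261]
  z 0.042 5 [ 0.387 -0.351] [ 0.39  -0.287]
  z 0.05 11 [ 0.385 -0.36 ] [ 0.408 -0.272]
  z 0.058 26 [ 0.384 -0.362] [ 0.409 -0.267]
  z 0.066 17 [ 0.386 -0.371] [ 0.407 -0.269]
  z 0.074 10 [ 0.386 -0.363] [ 0.402 -0.268]
  z 0.082 7 [ 0.393 -0.354] [ 0.398 -0.345]
  z 0.09 3 [ 0.39  -0.354] [ 0.395 -0.35 ]
  z 0.098 5 [ 0.388 -0.353] [ 0.391 -0.348]
  z 0.106 39 [ 0.36  -0.406] [ 0.432 -0.229]
  z 0.114 69 [ 0.36  -0.399] [ 0.433 -0.229]
  profile x:z95 [(np.float64(0.345), 43, np.float64(0.004)), (np.float64(0.355), 44, np.float64(0.005)), (np.float64(0.365), 46, np.float64(0.004)), (np.float64(0.375), 86, np.float64(0.033)), (np.float64(0.385), 4, np.float64(0.005)), (np.float64(0.395), 33, np.float64(0.006)), (np.float64(0.405), 29, np.float64(0.006)), (np.float64(0.415), 21, np.float64(0.007)), (np.float64(0.425), 20, np.float64(0.004)), (np.float64(0.435), 24, np.float64(0.006)), (np.float64(0.445), 27, np.float64(0.007)), (np.float64(0.455), 34, np.float64(0.006)), (np.float64(0.465), 31, np.float64(0.006)), (np.float64(0.
[... 1794 characters left out ...]
(np.float64(0.395), 12, np.float64(0.013)), (np.float64(0.405), 11, np.float64(0.009)), (np.float64(0.415), 9, np.float64(0.009)), (np.float64(0.435), 16, np.float64(0.01)), (np.float64(0.445), 54, np.float64(0.012)), (np.float64(0.455), 57, np.float64(0.011)), (np.float64(0.465), 54, np.float64(0.012)), (np.float64(0.475), 54, np.float64(0.008)), (np.float64(0.485), 50, np.float64(0.009)), (np.float64(0.495), 61, np.float64(0.009)), (np.float64(0.505), 55, np.float64(0.009)), (np.float64(0.515), 56, np.float64(0.01)), (np.float64(0.525), 59, np.float64(0.026)), (np.float64(0.535), 43, np.float64(0.033)), (np.float64(0.545), 50, np.float64(0.009)), (np.float64(0.555), 49, np.float64(0.007))]
```

Useful find: the finger tips really sit at z≈43 mm when the reported TCP z is 14 mm, and the body is about 27 mm high too. So the reported TCP reads about 29 mm low and my pushes passed over the rim. The box hasn't moved. I'll pinch again with that offset.

Call:
send_rows(
  moves=[
    [[-0.13, 0, -0.01, 0.02, 0, 0, 0], [-0.13, 0, -0.03, 0.02, 0, 0, 0], [-0.13, 0, -0.0505, 0.02, 0, 0, 0], [-0.13, 0, -0.0505, 0.02, 0, 0, 0], [-0.13, 0, -0.0505, 0.01, 0, 0, 0], [-0.13, 0, -0.0505, -0.01, 0, 0, 0], [-0.13, 0, -0.0505, -0.025, 0, 0, 0], [-0.13, 0, -0.0505, -0.033, 0, 0, 0], [-0.13, 0, -0.0505, -0.033, 0, 0, 0], [-0.13, 0, -0.0505, -0.033, 0, 0, 0]],
  ],
)

```text
time_s: 22.68
eef_pos: [0.3975, -0.3668, -0.0195]
eef_rot: [-0.003, -3.141, -0.002]
force: [0.8, 0.5, 0.6]
finger_gap: 0.437
finger_force: 0.0
```

Call:
send_rows(
  moves=[
    [[-1, 0, 0, 0, 0, 0, 0], [-1, 0, 0, 0, 0, 0, 0], [-1, 0, 0, 0, 0, 0, 0], [-1, 0, 0, 0, 0, 0, 0], [-1, 0, 0, 0, 0, 0, 0], [-1, 0, 0, 0, 0, 0, 0], [-1, 0, 0, 0, 0, 0, 0], [-1, 0, 0, 0, 0, 0, 0], [-1, 0, 0, 0, 0, 0, 0], [-1, 0, 0, 0, 0, 0, 0]],
  ],
)

```text
time_s: 23.52
eef_pos: [0.3976, -0.3679, -0.0189]
eef_rot: [0.004, 3.141, -0.0]
force: [-1.9, -0.7, 4.8]
finger_gap: 0.045
finger_force: 30.0
```

Gripped, with 30 N at 4 mm. Lift a little.

Call:
send_rows(
  moves=[
    [[-1, 0, 0, 0.002, 0, 0, 0], [-1, 0, 0, 0.004, 0, 0, 0], [-1, 0, 0, 0.006, 0, 0, 0], [-1, 0, 0, 0.006, 0, 0, 0]],
  ],
)

```text
time_s: 23.85
eef_pos: [0.3977, -0.368, -0.0129]
eef_rot: [0.004, 3.141, -0.0]
force: [0.9, 0.5, -1.7]
finger_gap: 0.049
finger_force: 30.0
```

```bash
python3 - <<'E'
from h import *
o=arm.observe(); print(o['eef_pos'],o['finger_gap'],o['finger_force'],o['force'])
P=np.concatenate([cloud(cam(n)).reshape(-1,3) for n in ('scene','wrist')])
q=P[(abs(P[:,0]-.4525)<.066)&(abs(P[:,1]+.317)<.04)&(P[:,2]<.025)&(P[:,2]>-.02)]
A=np.c_[q[:,:2]-[.4525,-.317],np.ones(len(q))]; print('floor plane',np.linalg.lstsq(A,q[:,2],rcond=None)[0],len(q))
r=P[(abs(P[:,0]-.4525)<.1)&(abs(P[:,1]+.317)<.06)&(P[:,2]<.06)&(P[:,2]>.026)]
for nm,k in [('far wall',r[:,1]>-.272),('front end',r[:,0]>.52),('near end',r[:,0]<.38)]: print(nm,k.sum(),np.percentile(r[k][:,2],90).round(4), r[k].mean(0).round(4))
E
```

```text
[ 0.39766952 -0.36795587 -0.01286796] 0.048568898952699134 29.99858468770981 [ 0.92764573  0.45864667 -1.69290965]
floor plane [ 0.00490003 -0.00696871  0.00881835] 5766
far wall 2445 0.0369 [ 0.4125 -0.2696  0.0331]
front end 77 0.0387 [ 0.5283 -0.3212  0.0335]
near end 2772 0.0373 [ 0.3749 -0.3186  0.0348]
```

Lifted level, about 6 mm. Carry it in: x first, then along y.

Call:
send_rows(
  moves=[
    [[-1, 0.012, 0, 0.002, 0, 0, 0], [-1, 0.024, 0.004, 0.002, 0, 0, 0], [-1, 0.0345, 0.012, 0.002, 0, 0, 0], [-1, 0.0345, 0.024, 0.002, 0, 0, 0], [-1, 0.0345, 0.04, 0.002, 0, 0, 0], [-1, 0.0345, 0.058, 0.002, 0, 0, 0], [-1, 0.0345, 0.076, 0.002, 0, 0, 0], [-1, 0.0345, 0.094, 0.002, 0, 0, 0], [-1, 0.0345, 0.11, 0.002, 0, 0, 0], [-1, 0.0345, 0.122, 0.002, 0, 0, 0], [-1, 0.0345, 0.13, 0.002, 0, 0, 0], [-1, 0.0345, 0.13, 0.002, 0, 0, 0]],
  ],
)

```text
time_s: 24.95
eef_pos: [0.4324, -0.2354, -0.0111]
eef_rot: [0.001, -3.142, -0.001]
force: [0.4, 0.5, -1.3]
finger_gap: 0.049
finger_force: 30.0
```

```bash
python3 boxm.py .487 -.187 scene wrist
```

```text
tcp [ 0.43237089 -0.2354226  -0.01105725] [ 0.41380153  0.53838876 -1.3195981 ] 24.95
scene 298 [ 0.4097 -0.255   0.0221] [ 0.5696 -0.1325  0.037 ] ((0.48945415019989014, -0.1906876564025879), (0.16112008690834045, 0.12066791206598282), 3.4061591625213623)
wrist 4310 [ 0.4077 -0.2558  0.022 ] [ 0.49  -0.135  0.037] ((0.4461030662059784, -0.19682244956493378), (0.12065506726503372, 0.08120505511760712), 86.791748046875)
```

Call:
send_rows(
  moves=[
    [[-1, 0, 0.006, 0, 0, 0, 0], [-1, 0, 0.016, 0, 0, 0, 0], [-1, 0, 0.028, 0, 0, 0, 0], [-1, 0, 0.04, 0, 0, 0, 0], [-1, 0, 0.052, 0, 0, 0, 0], [-1, 0, 0.064, 0, 0, 0, 0], [-1, 0, 0.076, 0, 0, 0, 0], [-1, 0, 0.088, 0, 0, 0, 0], [-1, 0, 0.098, 0, 0, 0, 0], [-1, 0, 0.105, 0, 0, 0, 0], [-1, 0, 0.1085, 0, 0, 0, 0], [-1, 0, 0.1085, 0, 0, 0, 0]],
  ],
)

```text
time_s: 26.05
eef_pos: [0.4322, -0.1286, -0.0111]
eef_rot: [0.003, 3.141, 0.0]
force: [0.2, 0.2, -1.3]
finger_gap: 0.049
finger_force: 30.0
```

```bash
python3 boxm.py .487 -.077 scene wrist top
```

```text
tcp [ 0.43215976 -0.12861175 -0.01110421] [ 0.18812402  0.2032769  -1.30216937] 26.05
scene 333 [ 0.4098 -0.1453  0.0221] [ 0.5691 -0.0257  0.037 ] ((0.4897534251213074, -0.08459887653589249), (0.15994660556316376, 0.11766499280929565), 1.580001950263977)
wrist 4310 [ 0.4076 -0.1481  0.022 ] [ 0.4892 -0.0262  0.037 ] ((0.44763994216918945, -0.08755861222743988), (0.12196190655231476, 0.0813765749335289), 89.0655517578125)
top 66 [ 0.4097 -0.1291  0.0231] [ 0.5657 -0.0267  0.037 ] ((0.487352192401886, -0.07774606347084045), (0.10087685286998749, 0.1564367413520813), 89.17776489257812)
```

The box is centred at about (0.488, -0.078). Lower to the gripping height, release and rise.

Call:
send_rows(
  moves=[
    [[-1, 0, 0, -0.003, 0, 0, 0], [-1, 0, 0, -0.005, 0, 0, 0], [-1, 0, 0, -0.007, 0, 0, 0], [-1, 0, 0, -0.0078, 0, 0, 0], [-1, 0, 0, -0.0078, 0, 0, 0], [-1, 0, 0, -0.0078, 0, 0, 0]],
  ],
)

```text
time_s: 26.7
eef_pos: [0.4319, -0.1297, -0.019]
eef_rot: [-0.005, -3.141, 0.0]
force: [-2.0, -1.9, 3.6]
finger_gap: 0.048
finger_force: 30.0
```

Call:
send_rows(
  moves=[
    [[-0.8, 0, 0, 0, 0, 0, 0], [-0.6, 0, 0, 0, 0, 0, 0], [-0.4, 0, 0, 0, 0, 0, 0], [-0.4, 0, 0, 0, 0, 0, 0], [-0.4, 0, 0, 0, 0, 0, 0], [-0.4, 0, 0, 0.015, 0, 0, 0], [-0.4, 0, 0, 0.035, 0, 0, 0], [-0.4, 0, 0, 0.06, 0, 0, 0], [-0.4, -0.02, -0.02, 0.09, 0, 0, 0], [-0.4, -0.04, -0.05, 0.12, 0, 0, 0], [-0.4, -0.04, -0.08, 0.15, 0, 0, 0], [-0.4, -0.04, -0.12, 0.15, 0, 0, 0]],
  ],
)

```text
time_s: 27.7
eef_pos: [0.3933, -0.2468, 0.1355]
eef_rot: [-0.001, 3.137, -0.005]
force: [4.1, -0.2, -0.6]
finger_gap: 0.301
finger_force: 0.0
```

Call:
send_rows(
  moves=[
    [[-0.4, 0, -0.04, 0.02, 0, 0, 0], [-0.4, 0, -0.08, 0.02, 0, 0, 0], [-0.4, 0, -0.12, 0.02, 0, 0, 0], [-0.4, 0, -0.15, 0.02, 0, 0, 0], [-0.4, 0, -0.15, 0.02, 0, 0, 0], [-0.4, 0, -0.15, 0.02, 0, 0, 0]],
  ],
)

```text
time_s: 28.2
eef_pos: [0.3913, -0.3984, 0.1502]
eef_rot: [-0.009, -3.141, -0.001]
force: [-0.0, 0.7, 0.3]
finger_gap: 0.299
finger_force: 0.0
```

```bash
python3 boxm.py .487 -.077 scene top; python3 - <<'E'
from h import *
C=[cam('scene'),cam('top')]; P=[cloud(c).reshape(-1,3) for c in C]
for p in P:
    q=p[(abs(p[:,0]-.488)<.066)&(abs(p[:,1]+.078)<.04)&(p[:,2]<.02)&(p[:,2]>-.02)]
    print('floor plane',np.linalg.lstsq(np.c_[q[:,:2]-[.488,-.078],np.ones(len(q))],q[:,2],rcond=None)[0].round(4))
    q=p[(np.hypot(p[:,0]-.422,p[:,1]-.081)<.04)&(p[:,2]>.098)&(p[:,2]<.12)]; print('cap',q.mean(0).round(4))
for n,c in zip(('scene','top'),C):
    o=np.load(n+'0.npz'); d=(cv2.absdiff(o['image'],c['image']).max(2)>45).astype('uint8')
    k=cv2.connectedComponentsWithStats(d)[2]; print(n,[tuple(r) for r in k[1:] if r[4]>60])
E
```

```text
tcp [ 0.39129478 -0.39838512  0.15015961] [-0.02500643  0.7344008   0.28121991] 28.2
scene 379 [ 0.4074 -0.1338  0.022 ] [ 0.5678 -0.025   0.0356] ((0.4876338243484497, -0.07937847077846527), (0.16036002337932587, 0.10858552902936935), 0.08725585043430328)
top 160 [ 0.409  -0.13    0.0221] [ 0.5662 -0.0266  0.0364] ((0.48755502700805664, -0.07824759185314178), (0.10169412195682526, 0.15684081614017487), 88.98297119140625)
floor plane [-0.      0.0079  0.0033]
cap [0.4206 0.083  0.1049]
floor plane [-0.0019  0.0023  0.0023]
cap [0.4227 0.083  0.1057]
scene [(np.int32(548), np.int32(0), np.int32(26), np.int32(13), np.int32(164)), (np.int32(615), np.int32(0), np.int32(15), np.int32(12), np.int32(141)), (np.int32(453), np.int32(12), np.int32(118), np.int32(154), np.int32(7821)), (np.int32(536), np.int32(45), np.int32(69), np.int32(229), np.int32(2008)), (np.int32(511), np.int32(114), np.int32(37), np.int32(37), np.int32(527)), (np.int32(433), np.int32(166), np.int32(34), np.int32(25), np.int32(418)), (np.int32(268), np.int32(168), np.int32(30), np.int32(19), np.int32(113)), (np.int32(606
[... 945 characters left out ...]
2(50), np.int32(1488)), (np.int32(414), np.int32(251), np.int32(34), np.int32(50), np.int32(1625)), (np.int32(366), np.int32(261), np.int32(203), np.int32(219), np.int32(9378)), (np.int32(301), np.int32(278), np.int32(15), np.int32(16), np.int32(196)), (np.int32(589), np.int32(309), np.int32(16), np.int32(17), np.int32(157)), (np.int32(564), np.int32(335), np.int32(16), np.int32(51), np.int32(222)), (np.int32(600), np.int32(339), np.int32(24), np.int32(25), np.int32(71)), (np.int32(432), np.int32(421), np.int32(52), np.int32(55), np.int32(980)), (np.int32(472), np.int32(460), np.int32(32), np.int32(20), np.int32(98)), (np.int32(347), np.int32(467), np.int32(96), np.int32(13), np.int32(315))]
```

```bash
python3 -c "
from rig import workorder
print(workorder.hand_in())"
```

```text
the job is handed in; nothing more can be done
None
```

The job is handed in (no verdict came back): the sleeve reads 40 at the red mark, the white bottle stands upright about 180 mm from the nozzle, and the casting box lies flat under the spout with the nozzle about 22 mm from its centre lengthwise; before-and-after images show no sign that the bystanders moved.

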